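Press a bush home with the locking-plier press and release it

TASK

Finish pressing the brass bush into its aluminium block: squeeze the two plier handles together until they snap over centre and the bush is fully home, let go, and let the pliers stay locked on their own for at least a second. Then, with the handles locked, pull the yellow release lever outwards so that the pliers spring fully open, and let go of it. Be firm but never force anything (no more than about 25 N on a handle or 20 N on the lever), and leave the things lying around where they are.

Things in the scene. Friction and masses are not known exactly. Their poses are not given: they have to be found in the camera images.
- press: Press made of locking pliers lying on their side, screwed to the table (immovable). Black base plate 170 x 155 x 12 mm. Origin: on the table under the plier joint; z up; x points from handles to jaws, so the handles run from the joint to -x; y points from the moving to the fixed handle (the squeezing direction). Plier parts lie level 85 mm above the table, free space under the handles
- fixed_grip: grey fixed handle, which does not yield: round bar 16 mm thick along press x, from x = -36 to -148 mm, 85 mm above the table. Its spacing is adjustable and not measured: the real bar is centred anywhere from press y = +5 to +14 mm, so find it by touch. The origin and axes given here are those of the press
- fixed_mid (a point): where the grey fixed handle would be gripped in its outermost setting: 95 mm from the joint (press x = -95, y = +14, z = 85 mm), on its centre line; the real bar lies 0 to 9 mm from here towards the moving handle (press -y)
- moving_grip: slate-blue moving handle: round bar 16 mm thick, 42 to 156 mm from its hinge, which is the origin here (press x = 0, y = -12, z = 85 mm); its own -x points along the handle
- moving_mid (a point): centre line of the blue moving handle, 95 mm from its hinge, facing fixed_mid. Over the backs of both handles here: 57 to 66 mm open, 33 to 42 mm locked. Only this handle travels, so a gripper closing both fingers must shift towards the fixed handle (press +y) by half of what it closes
- handle (a joint): angle of the moving handle (rad): 0 = open, grows as it is squeezed towards the fixed handle; dead centre 0.14; snaps on by itself from about 0.19 to its stop at 0.25 and stays locked. Below centre it springs open. The hidden strut preload differs each time: the squeeze needed at moving_mid is greatest at the start, 8 to 16 N, and fades to nothing at 0.19. Read with some noise: average
- release_paddle: yellow release lever at the rear end of the fixed handle: upright plate 72 mm long, 9 mm thick, 20 mm high, from 8 to 80 mm behind its hinge along its own -x; the origin is on the hinge (press x = -150, y = +12, z = 85 mm)
- release_tip (a point): point at mid height and mid thickness of the yellow lever, 65 mm behind its hinge, where to hook or pinch it and pull it to press +y (outwards, away from the moving handle)
- release (a joint): angle of the release lever (rad): 0 = at rest (sprung back), grows as its rear end is pulled to press +y; it frees locked handles at about 0.15 to 0.3; hard stop at 0.42. Takes about 2 to 6 N at release_tip; springs back when let go
- bush (a joint): how far the brass bush (20 mm flange, axis along press y, between the jaws at press x = 90 mm, y = -10 mm) has been pressed in (m): starts between 0 and 0.002, fully home at 0.007
- spare_block: bystander: loose aluminium block 38 x 33 x 42 mm
- bush_tray: bystander: small tray 120 x 80 x 22 mm with spare brass bushes
- dishes: bystander: stack of three clear dishes, 54 mm across, 31 mm high
- driver: bystander: screwdriver, 170 mm long
- oil: bystander: small amber bottle, 75 mm high
- mouse: bystander: dark computer mouse 105 x 60 x 30 mm
- tip_box: bystander: blue box with a clear lid 120 x 82 x 63 mm

How it is judged:
On the way, in this order (a step that is already met when the one before it is completed fails the run):
1. the gripper squeezes both handles at once (contact force between the fingers and fixed_grip above 3 N and contact force between the fingers and moving_grip above 3 N and value of joint handle above 0.06 rad), for 0.1 s.
2. the pliers are locked past centre and stay so, untouched, for a second, with the bush home (value of joint handle above 0.235 rad and value of joint bush above 0.006 m and contact force between the fingers and press below 0.3 N), for 0.9 s.
3. the release lever is pulled while the handles are still locked, with no finger on the handles (value of joint release above 0.05 rad and value of joint handle above 0.215 rad and contact force between the fingers and release_paddle above 0.3 N and contact force between the fingers and moving_grip below 0.3 N).
At the end, for the whole second after the job is handed in: The pliers are fully open again (handle within 0.03 rad of open), the release lever is back at rest (within 0.03 rad), the bush is fully home (within 1 mm), and the robot touches nothing (value of joint each of handle, release below 0.03 rad and value of joint bush above 0.006 m and contact force between the arm and press below 0.3 N).
It fails at once if more than 25 N on a plier handle (contact force between the fingers and fixed_grip above 25 N or contact force between the fingers and moving_grip above 25 N).
It fails at once if more than 20 N on the release lever (contact force between the fingers and release_paddle above 20 N).
It fails at once if a bystander moved by more than 25 mm (distance of any of spare_block, bush_tray, dishes, driver, oil, mouse, tip_box from where it was at the start of the episode above 0.025 m).
It also fails if it takes over 67 s, if anything falls off the work surface, if the arm or the gripper's body presses on something with over 40 N, if the wrist force passes 120 N, or if a joint passes its speed limit or range.

ROBOT

A 6-joint arm with a two-finger parallel gripper is mounted at the origin on the work surface. World frame = base frame: x ahead of the robot, y to its left, z up, the work surface at z = 0. Lengths are in m, angles in rad, forces in N, time in s.
With the tool pointing down it reaches from about 0.4 to 0.925 m from the base axis. Payload 12.5 kg.
Tool frame: the origin (TCP) lies midway between the tips of the shut fingers; the grasp point (between the pads) lies 19 mm behind it; x points along the fingers, y is the direction in which the jaws open and shut, and the axes are right-handed (so a half turn about x gives the same grasp; the last joint's range is limited). The gripper opens to 95 mm and grips with 3 to 60 N. Pads are 20 mm wide; open, the fingers measure 119 mm over their backs; the gripper's body (75 mm by 180 mm) begins 59 mm behind the grasp point.
Start: joints at [0.997, 0.491, 1.559, -0, 1.092, -0.106], TCP at [0.282, 0.558, 0.215] pointing down, gripper open.
Joint ranges: [-3.1, 3.1], [-0.84, 2.19], [0.05, 2.79], [-1.13, 4.28], [0.06, 2.93], [-2.69, 2.69]. Speed limits (rad/s): [2.22, 2.22, 2.79, 3.14, 3.14, 3.14].

INTERFACE

Orientations are given as a unit quaternion [x, y, z, w].
In Python, from workcell import manip gives the robot as it stands. The module is installed in compiled form; this text tells all that it offers.
- The arm moves only by the tool servo_tool, never from a script. Its argument "plan" is a list of rows, each a list of 2 entries, a list of its own where there are three numbers: the shift along the tool's x, y, z in mm, then the turn about the tool's x in rad. A call has 1 to 5 rows; each row shifts and turns the pose as measured when the row begins, along the tool's axes as they then stand; what a row does not reach is not made up. A row lasts 1/12 s, in which the tool goes at most 41.7 mm and 7.16 degrees, less where a joint would pass 70% of its speed; a pose out of reach is approached as far as the arm can. A call is refused whole if a number of a shift passes 41.7 or a number of a turn 0.125, either way. A call with a gripper value outside its range is refused whole. "gripper" is the finger opening in mm, from 0 to 95.1, set as the call begins (left out, the last holds). The fingers move at their own pace and stop on an object; "force" is the grip in N (left out, the last holds). Time passes only in rows, so rows that do not move let the fingers close. It gives the time, the measured TCP pose, the force and the opening at its end, in the units of the state.
- manip.state(): the state, without advancing time (a new reading comes with each control period).
- manip.grab_frame(name): name is "side" or "top"; returns the picture (480x640x3 uint8, red, green, blue); there is no depth.
- manip.get_calibration(name): a dict with "fx", "fy", "cx", "cy" (pixels), "rvec" (rotation vector, rad) and "tvec" (3), from world to camera coordinates, as OpenCV has them. Camera axes: x right, y down, z forward; pixel columns grow to the right and rows downward; lengths in m; the calibration is good to about 2 mm. A picture is of the moment at which its call begins. get_calibration takes no time and is no camera call.
- manip.hand_in(): hands the job in, once; it reports no verdict.
Trained networks look in the newest picture that a camera, given by its name, has taken for a name from the list of things; names that differ only in an ending like _2 or _b are one class to them, and where a whole thing is asked for, a point or a joint stands for the part that bears it (a point fixed in the world has none). Each returns a list of dicts, best first, with "p" (0 to 1); they miss things now and then, are a little off and sometimes report something else, mostly with a low value. They report only what shows in the picture. A call takes as long as a camera call.
- manip.look_for(query, camera): "xy" ([column, row] as shares, 0 to 1, of the picture: columns of its width, rows of its height, amid what is visible of it).
The state is a dict: "clock": time; "joint_pos": joint angles; "qvel": joint speeds; "joint_torque": joint torques, N m; "eef_pos": TCP position; "eef_rot": TCP orientation; "contact_force": force on the tool from outside, world axes, zero at the start; "wrist_torque": the same for the moment, N m; "opening": finger opening in m.
Only numpy, scipy, OpenCV 4.12 (cv2) and the standard library are available. Lean on these libraries where they do the work, as an engineer would, in place of code of your own. Each camera call takes 0.05 s, during which the arm holds its last target.

## Working session

There is one attempt and no reset: what is moved stays moved. The work goes in short steps, Python scripts to look and compute and a tool call to move; the robot and the scene stay as the last step left them, time stands still between calls to the robot, and variables do not carry over. Pictures are saved under pics/ and viewed, and the job is handed in when it is done.

Besides the shell and the picture viewer there is one more tool, called after "Call:" in YAML: its name, and indented under it one key for each argument. servo_tool: Moves the arm, as the interface text tells. Its arguments: {"type":"object","properties":{"plan":{"type":"array"},"gripper":{"type":"number"},"force":{"type":"number"}},"required":["plan"]}

```bash
mkdir -p pics
python3 - <<'E'
from workcell import manip
import cv2
s=manip.state()
for k,v in s.items(): print(k,v)
for n in ("side","top"):
    cv2.imwrite(f"pics/{n}0.png",manip.grab_frame(n)[:,:,::-1])
    print(n,manip.get_calibration(n))
    for q in ["press","fixed_mid","moving_mid","fixed_grip","moving_grip","release_tip","release_paddle"]:
        print(q,[( [round(r['xy'][0]*640,1),round(r['xy'][1]*480,1)],round(r['p'],2)) for r in manip.look_for(q,n)][:3])
E
```

```text
clock 0.0
joint_pos [ 9.97393742e-01  4.91560679e-01  1.55945112e+00 -3.35140372e-05
  1.09170284e+00 -1.05617796e-01]
qvel [ 0.00053018 -0.00026711  0.00043163 -0.00314153 -0.00119621 -0.000935  ]
joint_torque [-1.70463616e-03 -6.12631202e+01 -2.58187187e+01  6.91854581e-02
  4.80708957e-02 -5.42487271e-05]
eef_pos [0.2816813  0.55764919 0.21406048]
eef_rot [ 0.1635002   0.68797678 -0.16425528  0.68773239]
contact_force [-0.65903047 -0.23054211  1.00274395]
wrist_torque [ 0.01781639 -0.01192195  0.00639303]
opening 0.09534288674820557
side {'fx': 614.1236015169443, 'fy': 614.1236015169443, 'cx': 323.71182730677333, 'cy': 240.82050209826545, 'rvec': array([ 2.24986238, -0.37549471,  0.16457156]), 'tvec': array([-0.51777652,  0.19115789,  1.30713825])}
press [([306.0, 229.0], 0.75)]
fixed_mid [([315.7, 237.1], 0.61)]
moving_mid [([335.9, 246.7], 0.77)]
fixed_grip [([312.3, 241.0], 0.62)]
moving_grip [([333.6, 240.6], 0.77)]
release_tip [([319.6, 273.7], 0.49)]
release_paddle [([321.1, 275.6], 0.54), ([452.1, 361.9], 0.27)]
top {'fx': 592.6176819624094, 'fy': 592.6176819624094, 'cx': 324.42234434256096, 'cy': 233.48045114173968, 'rvec': array([ 2.2177186 , -2.15430592,  0.07299782]), 'tvec': array([-2.35490200e-04,  5.67103844e-01,  1.54211975e+00])}
press [([320.8, 248.8], 0.67)]
fixed_mid [([320.5, 248.6], 0.86), ([358.7, 253.1], 0.65)]
moving_mid [([331.5, 228.9], 0.62)]
fixed_grip [([322.4, 248.2], 0.86), ([364.5, 253.7], 0.48)]
moving_grip [([332.0, 227.0], 0.78), ([364.1, 253.9], 0.23)]
release_tip []
release_paddle [([362.7, 252.6], 0.62)]
```

View pics/side0.png

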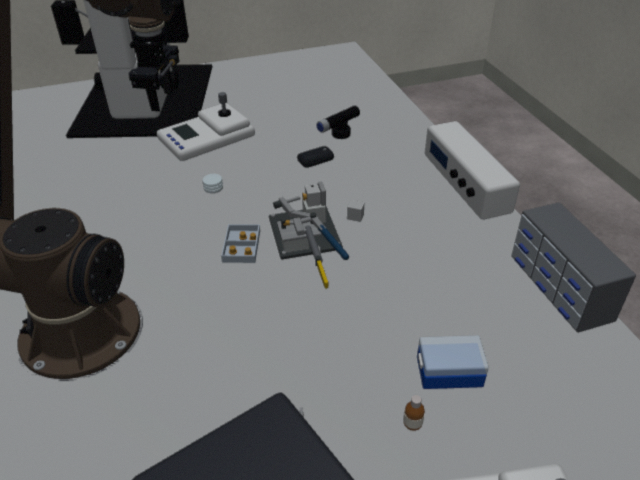

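View pics/top0.png

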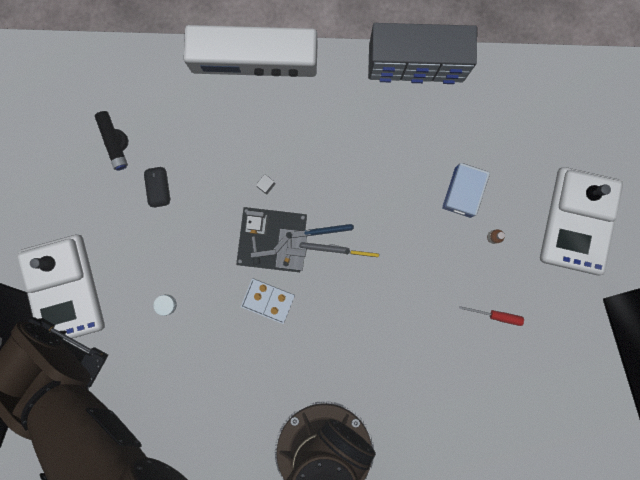

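Side view: press at about (305,228), blue handle at (335,241), grey at (313,245), and the lever at (323,272). Top view: base plate at (272,240), blue handle (305-353, 230), grey (300-348, 248), lever (350-378, 253). The handles point to world -y and the fixed handle is nearer the robot. Next I'll zoom in to fit the pose.

Run:
```python
import cv2
a=cv2.imread('pics/top0.png')[195:285,225:390]; cv2.imwrite('pics/topz.png',cv2.resize(a,None,fx=4.8,fy=4.8,interpolation=cv2.INTER_CUBIC))
a=cv2.imread('pics/side0.png')[175:295,260:380]; cv2.imwrite('pics/sidez.png',cv2.resize(a,None,fx=5,fy=5,interpolation=cv2.INTER_CUBIC))
```

```text
(no output)
```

View pics/topz.png

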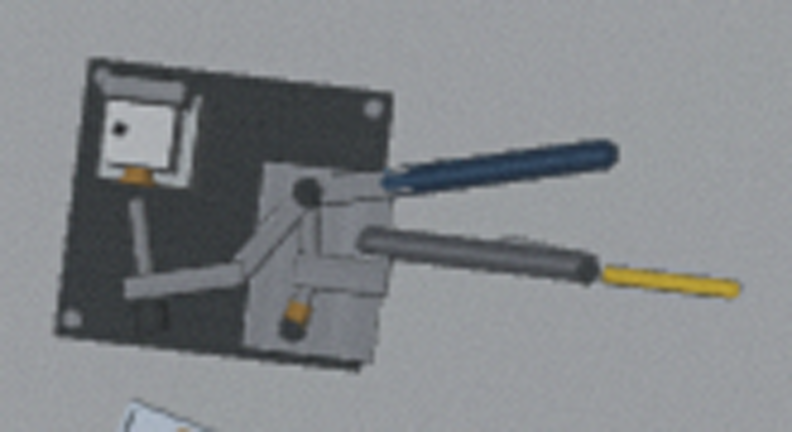

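View pics/sidez.png

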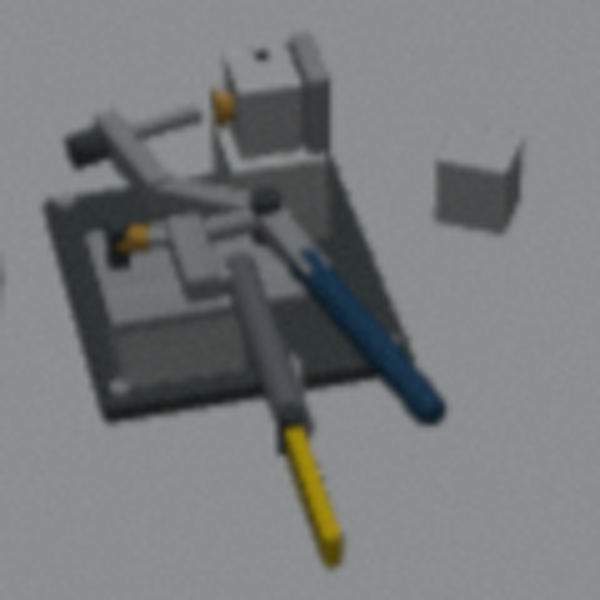

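```bash
cat > fit.py <<'E'
from workcell import manip
import cv2,numpy as np
from scipy.optimize import least_squares
C={n:manip.get_calibration(n) for n in("top","side")}
def proj(n,P):
    c=C[n];K=np.array([[c['fx'],0,c['cx']],[0,c['fy'],c['cy']],[0,0,1]])
    return cv2.projectPoints(np.array(P,float).reshape(-1,1,3),c['rvec'],c['tvec'],K,None)[0].reshape(-1,2)
def T(u,v): return ((u+.5)/4.8-.5+225,(v+.5)/4.8-.5+195)
def S(u,v): return ((u+.5)/5-.5+260,(v+.5)/5-.5+175)
def W(p,q):
    x0,y0,t=p[:3];c,s=np.cos(t),np.sin(t);q=np.array(q)/1000
    return np.array([x0+c*q[0]-s*q[1],y0+s*q[0]+c*q[1],q[2]])
def mov(r,th=0): # point on moving handle axis
    a=.25-th; return (-r*np.cos(a),-12-r*np.sin(a),85)
def model(p):
    fy,px,py=p[3:6]*1000; o=[]
    t=lambda q,uv,w=1:o.append(("top",q,T(*uv),w)); s=lambda q,uv,w=1:o.append(("side",q,S(*uv),w))
    t(mov(156),(617,153));t(mov(42),(383,182),.5)
    t((-36,fy,85),(360,239),.5);t((-148,fy,85),(598,268),.7)
    t((-230,12,95),(740,289));t((-158,12,95),(603,273),.5)
    for i,j,uv in((1,-1,(90,58)),(-1,-1,(393,95)),(-1,1,(360,370)),(1,1,(54,335))): t((px+85*i,py+77.5*j,12 if j<0 else 6),uv)
    s(mov(156),(440,410));s(mov(42),(308,256),.5)
    s((-36,fy,85),(240,257),.5)
    s((-230,12,95),(333,545));s((-158,12,95),(293,428),.5)
    for i,j,uv in((1,1,(46,203)),(-1,1,(105,410)),(-1,-1,(412,350))): s((px+85*i,py+77.5*j,12),uv)
    return o
def res(p):
    r=[]
    for n,q,uv,w in model(p): r+=list(w*(proj(n,W(p,q))[0]-uv))
    return np.array(r)
def fit(): return least_squares(res,[.5,.1,1.5,.01,.03,0],x_scale=[.1,.1,.1,.01,.01,.01],loss='soft_l1')
if __name__=="__main__":
    f=fit();print(f.x.round(4));
    for (n,q,uv,w),r in zip(model(f.x),f.fun.reshape(-1,2)): print(n,np.round(q),r.round(1))
    p=f.x
    np.save('p.npy',p)
    for nm,q in (("movmid",mov(95)),("movmid_locked",mov(95,.25)),("fixmid",(-95,14,85)),("tip",(-215,12,85))): print(nm,W(p,q).round(4))
E
python3 fit.py
```

```text
[0.545  0.1033 1.4792 0.0097 0.0528 0.0015]
top [-151.  -51.   85.] [-1.6  0.2]
top [-41. -22.  85.] [ 1.2 -0. ]
top [-36.  10.  85.] [1.9 0.3]
top [-148.   10.   85.] [-1.2 -0.1]
top [-230   12   95] [1.3 0.1]
top [-158   12   95] [ 0.6 -0. ]
top [138. -76.  12.] [-0.  -0.3]
top [-32. -76.  12.] [ 0.4 -0.4]
top [-32.  79.   6.] [0.2 0.5]
top [138.  79.   6.] [0.2 0. ]
side [-151.  -51.   85.] [-1.7 -0.3]
side [-41. -22.  85.] [0.3 0.9]
side [-36.  10.  85.] [0.2 1.2]
side [-230   12   95] [ 0.6 -1.5]
side [-158   12   95] [ 0.4 -0.3]
side [138.  79.  12.] [-0.6 -2. ]
side [-32.  79.  12.] [-0.6 -1.1]
side [-32. -76.  12.] [0.7 0.7]
movmid [0.5719 0.0084 0.085 ]
movmid_locked [0.5483 0.0076 0.085 ]
fixmid [0.5224 0.0099 0.085 ]
tip [ 0.5134 -0.1097  0.085 ]
```

```bash
cat > d.py <<'E'
import sys,numpy as np
from workcell import manip
from scipy.spatial.transform import Rotation as R
from fit import W
p=np.load('p.npy'); s=manip.state(); Rt=R.from_quat(s['eef_rot']).as_matrix()
c,sn=np.cos(p[2]),np.sin(p[2]); Rp=np.array([[c,-sn,0],[sn,c,0],[0,0,1]])
pos=s['eef_pos']; pp=Rp.T@(pos-[p[0],p[1],0])*1000
print('t',round(s['clock'],2),'press xyz',pp.round(1),'F press',(Rp.T@s['contact_force']).round(1),'open',round(s['opening']*1000,1))
# yaw of tool y relative to press +-y
ty=Rp.T@Rt[:,1]; a=np.arctan2(ty[1],ty[0])
tx=Rt[:,0]
# turn about tool x (down) by q changes yaw by -q
qs=[(a-b+np.pi)%(2*np.pi)-np.pi for b in(np.pi/2,-np.pi/2)]
print('tool x',tx.round(3),'turn options',np.round(qs,3),'j6',s['joint_pos'][5].round(3))
if len(sys.argv)>3:
    t=np.array([float(x) for x in sys.argv[1:4]])
    print('shift tool mm',(Rt.T@Rp@(t-pp)).round(1))
E
python3 d.py -95 -13 150
```

```text
t 0.8 press xyz [428.6 303.7 214.7] F press [ 0.3  1.6 -0.7] open 95.1
tool x [ 0.  0. -1.] turn options [-1.947  1.195] j6 -0.106
shift tool mm [  64.7 -370.7  486.9]
```

Call:
servo_tool:
  plan:
    - [[0,-24,32],0.12]
    - [[0,-20,34],0.12]
    - [[0,-16,36],0.12]
    - [[0,-11,38],0.12]
    - [[0,-7,39],0.12]
  gripper: 95
  force: 10

```text
clock: 1.22
eef_pos: [0.367, 0.3789, 0.2135]
eef_rot: [0.364, 0.607, -0.363, 0.606]
contact_force: [0.8, -0.4, 0.0]
opening: 0.0951
```

```bash
python3 d.py -95 -13 150
```

```text
t 1.22 press xyz [258.2 202.5 213.5] F press [-0.3 -0.8  0. ] open 95.1
tool x [ 0.     0.002 -1.   ] turn options [-2.559  0.583] j6 0.184
shift tool mm [ 62.8 -14.5 413.6]
```

Call:
servo_tool:
  plan:
    - [[0,-1,40],0.12]
    - [[0,3,40],0.12]
    - [[0,8,39],0.12]
    - [[0,12,38],0.12]
    - [[0,17,36],0.12]

```text
clock: 1.63
eef_pos: [0.4542, 0.1896, 0.2142]
eef_rot: [0.534, 0.465, -0.531, 0.465]
contact_force: [0.5, -0.3, -0.4]
opening: 0.0949
```

```bash
python3 d.py -95 -13 150
```

```text
t 1.63 press xyz [ 77.7  98.3 214.2] F press [-0.3 -0.5 -0.4] open 94.9
tool x [ 0.003  0.003 -1.   ] turn options [ 3.099 -0.043] j6 0.393
shift tool mm [ 63.9 118.5 167.9]
```

Call:
servo_tool:
  plan:
    - [[0,23,34],-0.04]
    - [[0,24,34],0]
    - [[0,24,34],0]
    - [[0,24,34],0]
    - [[0,22,31],0]

```text
clock: 2.05
eef_pos: [0.5514, 0.0066, 0.2154]
eef_rot: [0.528, 0.473, -0.523, 0.474]
contact_force: [0.1, 0.5, 0.5]
opening: 0.0951
```

```bash
python3 d.py -95 -13 150
```

```text
t 2.05 press xyz [-95.7 -15.2 215.4] F press [ 0.5 -0.1  0.5] open 95.1
tool x [ 0.006  0.003 -1.   ] turn options [ 3.128 -0.013] j6 -0.007
shift tool mm [65.4 -2.5 -0.4]
```

Call:
servo_tool:
  plan:
    - [[35,-2,0],-0.013]
    - [[35,0,0],0]
    - [[30,0,0],0]
    - [[10,0,0],0]
    - [[0,0,0],0]

```text
clock: 2.47
eef_pos: [0.5558, -0.0025, 0.1026]
eef_rot: [0.529, 0.471, -0.521, 0.477]
contact_force: [0.0, 1.2, -0.2]
opening: 0.095
```

```bash
python3 d.py -95 -13 66
python3 - <<'E'
from workcell import manip
import cv2
for n,(r,c) in (("top",(180,230)),("side",(170,250))):
    a=manip.grab_frame(n)[r:r+120,c:c+160,::-1]; cv2.imwrite(f'pics/{n}1.png',cv2.resize(a,None,fx=4.8,fy=4.8,interpolation=cv2.INTER_CUBIC))
E
```

```text
t 2.47 press xyz [-104.3  -20.5  102.6] F press [ 1.2  0.1 -0.2] open 95.0
tool x [ 0.014  0.001 -1.   ] turn options [ 3.132 -0.01 ] j6 -0.027
shift tool mm [36.6 -8.1 -9.2]
```

View pics/side1.png

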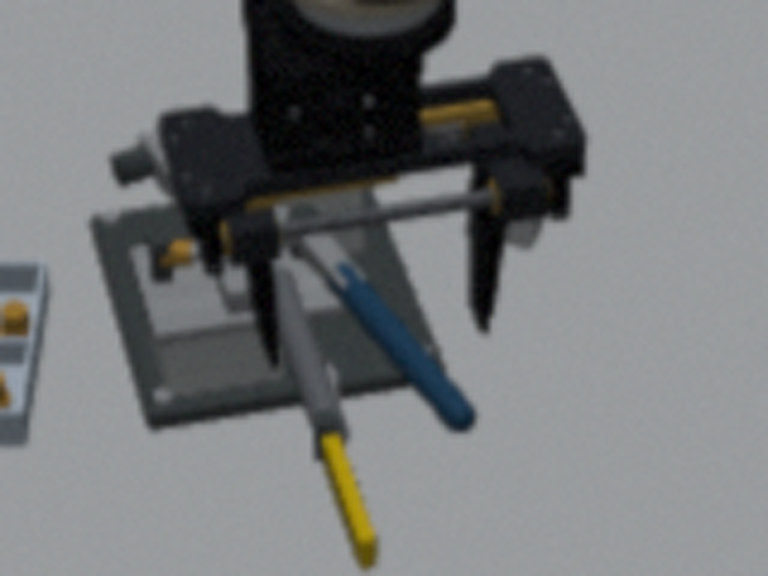

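View pics/top1.png

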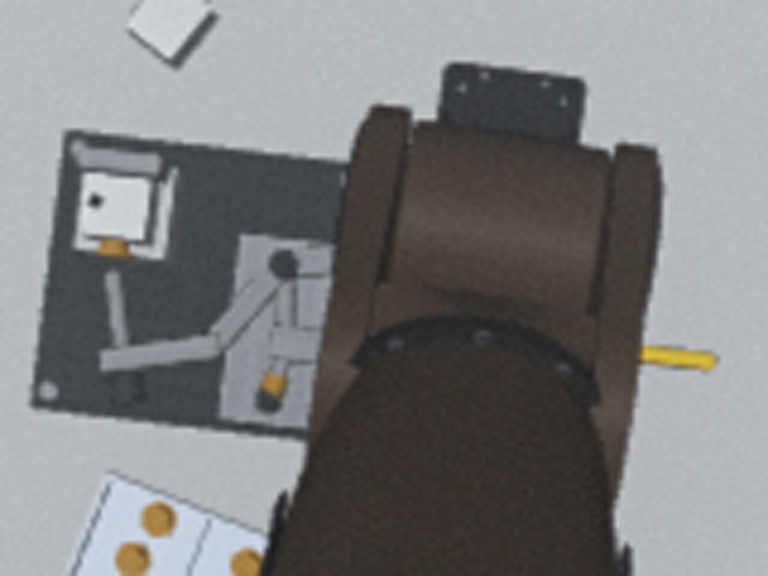

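The side view shows the fingers straddling both handles, with tips at about (275,362) and (485,330) in the zoomed picture. The tool drifted 8-9 mm sideways, so I'll correct that while descending.

Call:
servo_tool:
  plan:
    - [[0,-7,-8],-0.01]
    - [[0,-2,-2],0]
    - [[18,0,0],0]
    - [[14,0,0],0]
    - [[0,0,0],0]

```text
clock: 2.98
eef_pos: [0.5507, 0.0113, 0.0784]
eef_rot: [0.528, 0.471, -0.514, 0.484]
contact_force: [-0.6, -0.2, 0.1]
opening: 0.095
```

```bash
python3 d.py -95 -13 66
```

```text
t 2.98 press xyz [-91.1 -14.1  78.4] F press [-0.3  0.5  0.1] open 95.0
tool x [ 0.027  0.    -1.   ] turn options [-3.137  0.004] j6 -0.017
shift tool mm [12.4 -1.4  4. ]
```

Call:
servo_tool:
  plan:
    - [[4,0,2],0]
    - [[4,-1,2],0]
    - [[4,0,0],0]
    - [[0,0,0],0]

```text
clock: 3.32
eef_pos: [0.5505, 0.008, 0.0691]
eef_rot: [0.529, 0.47, -0.513, 0.486]
contact_force: [0.2, -0.4, -0.1]
opening: 0.0952
```

```bash
python3 d.py -95 -13 66
```

```text
t 3.32 press xyz [-94.4 -14.2  69.1] F press [-0.4 -0.2 -0.1] open 95.2
tool x [ 0.032 -0.    -0.999] turn options [-3.136  0.006] j6 -0.025
shift tool mm [ 3.  -1.3  0.6]
```

Call:
servo_tool:
  plan:
    - [[2,0,0],0]
    - [[0,0,0],0]
    - [[0,0,0],0]
    - [[0,0,0],0]
  gripper: 75
  force: 10

```text
clock: 3.65
eef_pos: [0.551, 0.0078, 0.0678]
eef_rot: [0.53, 0.47, -0.512, 0.486]
contact_force: [0.1, -0.8, 0.4]
opening: 0.0766
```

```bash
python3 d.py -95 -13 66
```

```text
t 3.65 press xyz [-94.6 -14.7  67.8] F press [-0.7 -0.1  0.4] open 76.6
tool x [ 0.033 -0.001 -0.999] turn options [-3.136  0.006] j6 -0.025
shift tool mm [ 1.7 -1.8  0.4]
```

Call:
servo_tool:
  plan:
    - [[0,1,0],0]
    - [[0,1,0],0]
    - [[0,1,0],0]

```text
clock: 3.9
eef_pos: [0.5542, 0.0075, 0.0681]
eef_rot: [0.53, 0.47, -0.512, 0.486]
contact_force: [0.2, 0.2, -0.4]
opening: 0.0753
```

```bash
python3 d.py -95 -13 66
```

```text
t 3.9 press xyz [-94.5 -18.   68.1] F press [ 0.2 -0.2 -0.4] open 75.3
tool x [ 0.034 -0.001 -0.999] turn options [-3.136  0.005] j6 -0.025
shift tool mm [ 2.  -5.   0.4]
```

Call:
servo_tool:
  plan:
    - [[0,0.8,0],0]
    - [[0,0,0],0]

```text
clock: 4.07
eef_pos: [0.5555, 0.0073, 0.0682]
eef_rot: [0.53, 0.47, -0.512, 0.486]
contact_force: [-0.4, -0.5, 0.2]
opening: 0.075
```

Call:
servo_tool:
  plan:
    - [[0,0.8,0],0]
    - [[0,0,0],0]

```text
clock: 4.23
eef_pos: [0.5558, 0.0073, 0.0681]
eef_rot: [0.529, 0.47, -0.513, 0.486]
contact_force: [0.1, 0.5, -0.2]
opening: 0.075
```

Call:
servo_tool:
  plan:
    - [[0,0.7,0],0]
    - [[0,0,0],0]

```text
clock: 4.4
eef_pos: [0.5557, 0.0073, 0.0679]
eef_rot: [0.529, 0.471, -0.513, 0.485]
contact_force: [-0.2, 0.2, 0.5]
opening: 0.0747
```

Call:
servo_tool:
  plan:
    - [[0,1,0],0]
    - [[0,0,0],0]

```text
clock: 4.57
eef_pos: [0.5557, 0.0074, 0.0677]
eef_rot: [0.528, 0.471, -0.514, 0.485]
contact_force: [-0.1, 0.7, 0.9]
opening: 0.0748
```

Call:
servo_tool:
  plan:
    - [[0,1,0],0]
    - [[0,0,0],0]

```text
clock: 4.73
eef_pos: [0.5557, 0.0074, 0.0676]
eef_rot: [0.528, 0.472, -0.514, 0.484]
contact_force: [-0.8, 0.2, 1.4]
opening: 0.0749
```

```bash
python3 d.py -95 -13 66
python3 - <<'E'
from workcell import manip
import cv2
for n,(r,c) in (("side",(170,250)),):
    a=manip.grab_frame(n)[r:r+120,c:c+160,::-1]; cv2.imwrite(f'pics/{n}2.png',cv2.resize(a,None,fx=4.8,fy=4.8,interpolation=cv2.INTER_CUBIC))
E
```

```text
t 4.73 press xyz [-94.5 -19.4  67.6] F press [0.1 0.8 1.4] open 74.9
tool x [ 0.026  0.    -1.   ] turn options [-3.136  0.006] j6 -0.025
shift tool mm [ 1.4 -6.4  0.5]
```

View pics/side2.png

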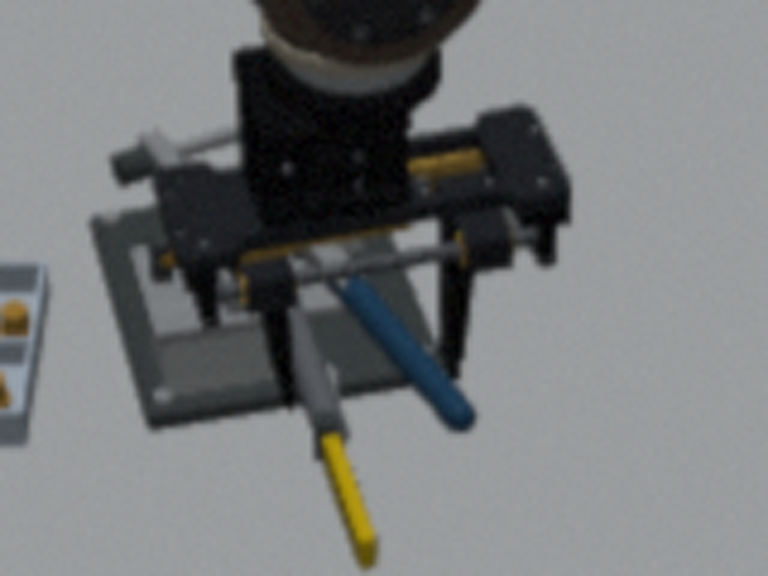

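Fixed bar found by touch: the fingers' fixed-side pad stopped at press y ≈ 18.5, so the bar centre is at y ≈ +10. That agrees with the picture fit of 9.7. Next I'll centre and close gently.

Call:
servo_tool:
  plan:
    - [[0.5,-1.5,0],0]
    - [[0.5,-1.5,0],0]
    - [[0,-1,0],0]
    - [[0,0,0],0]
  gripper: 68
  force: 8

```text
clock: 5.12
eef_pos: [0.5524, 0.0077, 0.0666]
eef_rot: [0.528, 0.471, -0.514, 0.485]
contact_force: [-2.9, 0.5, 0.3]
opening: 0.0682
```

```bash
python3 d.py -95 -14.7 66
```

```text
t 5.12 press xyz [-94.5 -16.1  66.6] F press [0.2 3.  0.3] open 68.2
tool x [ 0.028 -0.    -1.   ] turn options [-3.136  0.006] j6 -0.025
shift tool mm [ 0.6 -1.4  0.5]
```

Call:
servo_tool:
  plan:
    - [[0,-1.5,0],0]
    - [[0,-1,0],0]
    - [[0,0,0],0]
  gripper: 65

```text
clock: 5.37
eef_pos: [0.5506, 0.0078, 0.0667]
eef_rot: [0.529, 0.471, -0.513, 0.485]
contact_force: [0.5, -0.3, 0.7]
opening: 0.0649
```

```bash
python3 d.py -95 -14.7 66
```

```text
t 5.37 press xyz [-94.5 -14.3  66.7] F press [-0.3 -0.5  0.7] open 64.9
tool x [ 0.031 -0.    -1.   ] turn options [-3.136  0.006] j6 -0.025
shift tool mm [0.7 0.4 0.5]
```

Call:
servo_tool:
  plan:
    - [[0,-1,0],0]
    - [[0,0,0],0]
    - [[0,0,0],0]
  gripper: 58
  force: 8

```text
clock: 5.62
eef_pos: [0.5505, 0.0078, 0.0667]
eef_rot: [0.529, 0.47, -0.513, 0.486]
contact_force: [0.4, -0.6, 0.7]
opening: 0.064
```

```bash
python3 d.py -95 -14.7 66
```

```text
t 5.62 press xyz [-94.5 -14.2  66.7] F press [-0.6 -0.4  0.7] open 64.0
tool x [ 0.033 -0.001 -0.999] turn options [-3.136  0.006] j6 -0.025
shift tool mm [0.7 0.5 0.5]
```

Call:
servo_tool:
  plan:
    - [[0,0,0],0]
    - [[0,0,0],0]
    - [[0,0,0],0]
  gripper: 58
  force: 10

```text
clock: 5.87
eef_pos: [0.5504, 0.0078, 0.0667]
eef_rot: [0.529, 0.47, -0.513, 0.486]
contact_force: [0.9, 0.7, -0.6]
opening: 0.0638
```

Call:
servo_tool:
  plan:
    - [[0,0,0],0]
    - [[0,0,0],0]
    - [[0,0,0],0]
  force: 12

```text
clock: 6.12
eef_pos: [0.5497, 0.0077, 0.0666]
eef_rot: [0.529, 0.47, -0.513, 0.485]
contact_force: [-0.9, -0.0, -0.1]
opening: 0.0624
```

Call:
servo_tool:
  plan:
    - [[0,-1,0],0]
    - [[0,-1,0],0]
    - [[0,-1,0],0]
  gripper: 57
  force: 12

```text
clock: 6.37
eef_pos: [0.547, 0.008, 0.0666]
eef_rot: [0.53, 0.47, -0.513, 0.485]
contact_force: [5.8, -0.8, -3.2]
opening: 0.057
```

```bash
python3 d.py -95 -14.7 66
```

```text
t 6.37 press xyz [-94.7 -10.7  66.6] F press [-0.3 -5.8 -3.2] open 57.0
tool x [ 0.032 -0.    -0.999] turn options [-3.137  0.004] j6 -0.025
shift tool mm [0.7 3.9 0.3]
```

Call:
servo_tool:
  plan:
    - [[0,0,0],0]
    - [[0,0,0],0]
    - [[0,-0.5,0],0]
  gripper: 54
  force: 12

```text
clock: 6.62
eef_pos: [0.5455, 0.008, 0.0665]
eef_rot: [0.529, 0.47, -0.513, 0.485]
contact_force: [2.8, -1.1, -2.2]
opening: 0.0543
```

```bash
python3 d.py -95 -14.7 66
```

```text
t 6.62 press xyz [-94.8  -9.2  66.5] F press [-0.9 -2.9 -2.2] open 54.3
tool x [ 0.03 -0.   -1.  ] turn options [-3.137  0.005] j6 -0.025
shift tool mm [0.7 5.5 0.3]
```

Call:
servo_tool:
  plan:
    - [[0,0,0],0]
    - [[0,0,0],0]
    - [[0,0,0],0]
  gripper: 51
  force: 10

```text
clock: 6.87
eef_pos: [0.544, 0.0083, 0.0664]
eef_rot: [0.528, 0.471, -0.514, 0.484]
contact_force: [-1.3, -1.2, 2.0]
opening: 0.0514
```

```bash
python3 d.py -95 -14.7 66
```

```text
t 6.87 press xyz [-94.7  -7.7  66.4] F press [-1.3  1.2  2. ] open 51.4
tool x [ 0.027  0.    -1.   ] turn options [-3.137  0.005] j6 -0.025
shift tool mm [0.6 7.  0.3]
```

Call:
servo_tool:
  plan:
    - [[0,-0.5,0],0]
    - [[0,-0.5,0],0]
    - [[0,-0.5,0],0]
    - [[0,0,0],0]
  gripper: 46
  force: 8

```text
clock: 7.2
eef_pos: [0.5414, 0.0085, 0.0662]
eef_rot: [0.528, 0.472, -0.514, 0.484]
contact_force: [-2.6, -0.7, 2.1]
opening: 0.046
```

```bash
python3 d.py -95 -14.7 66
```

```text
t 7.2 press xyz [-94.7  -5.1  66.2] F press [-0.9  2.6  2.1] open 46.0
tool x [ 0.025  0.    -1.   ] turn options [-3.136  0.006] j6 -0.025
shift tool mm [0.5 9.6 0.4]
```

Call:
servo_tool:
  plan:
    - [[0,-1.2,0],0]
    - [[0,-1.2,0],0]
    - [[0,-1,0],0]
    - [[0,-0.5,0],0]
  gripper: 40
  force: 8

```text
clock: 7.53
eef_pos: [0.538, 0.0089, 0.0662]
eef_rot: [0.528, 0.472, -0.514, 0.484]
contact_force: [0.3, -0.8, -0.8]
opening: 0.0404
```

```bash
python3 d.py -95 -14.7 66
```

```text
t 7.53 press xyz [-94.6  -1.7  66.2] F press [-0.8 -0.4 -0.8] open 40.4
tool x [ 0.027 -0.    -1.   ] turn options [-3.136  0.006] j6 -0.026
shift tool mm [ 0.5 13.   0.5]
```

Now a gentle squeeze against the stop, which makes sure step 1 counts and the handles are locked.

Call:
servo_tool:
  plan:
    - [[0,-0.7,0],0]
    - [[0,0,0],0]
    - [[0,0,0],0]
    - [[0,0,0],0]
    - [[0,0,0],0]
  gripper: 34
  force: 8

```text
clock: 7.95
eef_pos: [0.537, 0.009, 0.0661]
eef_rot: [0.528, 0.472, -0.514, 0.484]
contact_force: [-1.1, -0.2, 1.4]
opening: 0.0371
```

```bash
python3 d.py -95 -14.7 66
```

```text
t 7.95 press xyz [-94.6  -0.6  66.1] F press [-0.3  1.   1.4] open 37.1
tool x [ 0.026  0.    -1.   ] turn options [-3.136  0.006] j6 -0.026
shift tool mm [ 0.5 14.1  0.5]
```

Call:
servo_tool:
  plan:
    - [[0,0,0],0]
    - [[0,0,0],0]

```text
clock: 8.12
eef_pos: [0.537, 0.009, 0.0661]
eef_rot: [0.528, 0.472, -0.514, 0.484]
contact_force: [-1.6, -0.9, 1.3]
opening: 0.0366
```

Call:
servo_tool:
  plan:
    - [[0,0,0],0]
    - [[0,0,0],0]
    - [[0,0,0],0]
    - [[0,0,0],0]
    - [[0,0,0],0]
  gripper: 62

```text
clock: 8.53
eef_pos: [0.5382, 0.009, 0.0663]
eef_rot: [0.528, 0.471, -0.513, 0.485]
contact_force: [-0.6, 0.2, -0.2]
opening: 0.0609
```

```bash
python3 d.py -95 0 66
python3 - <<'E'
from workcell import manip
import cv2
for n,(r,c) in (("side",(170,250)),("top",(180,230))):
    a=manip.grab_frame(n)[r:r+120,c:c+160,::-1]; cv2.imwrite(f'pics/{n}3.png',cv2.resize(a,None,fx=4.8,fy=4.8,interpolation=cv2.INTER_CUBIC))
E
```

```text
t 8.53 press xyz [-94.5  -1.9  66.3] F press [ 0.1  0.6 -0.2] open 60.9
tool x [ 0.029 -0.    -1.   ] turn options [-3.136  0.006] j6 -0.026
shift tool mm [ 0.2 -1.9  0.5]
```

View pics/side3.png

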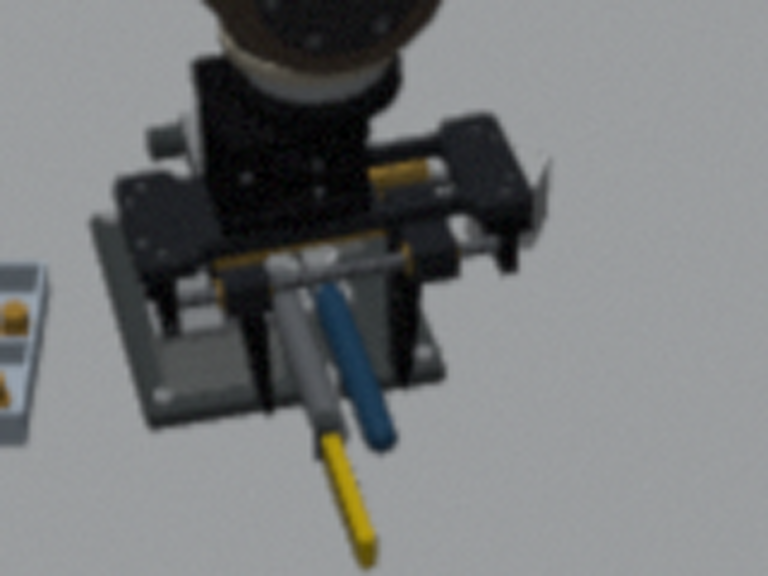

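View pics/top3.png

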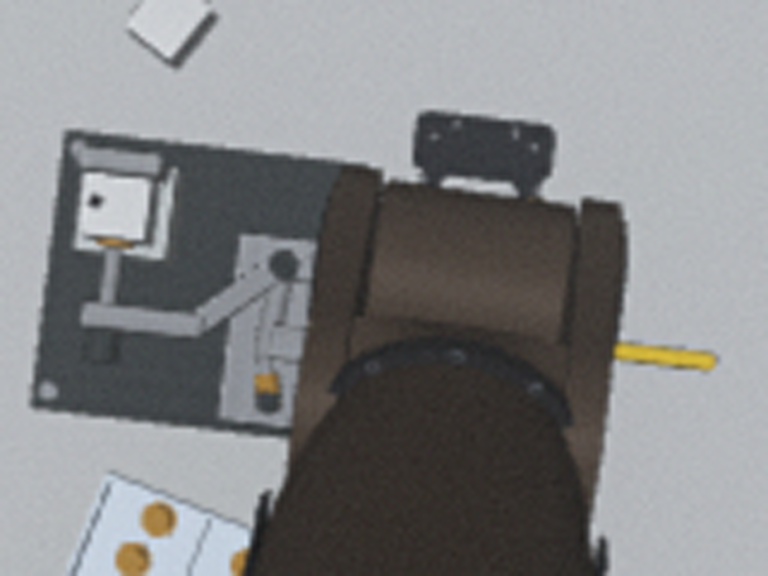

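The pliers are locked: the handles lie parallel and stay closed with both fingers clear, and the bush flange sits against the block at (112,243) in the top view. I'll wait, then rise.

Call:
servo_tool:
  plan:
    - [[0,-1,0],0]
    - [[0,-0.5,0],0]
    - [[0,0,0],0]
    - [[0,0,0],0]
    - [[0,0,0],0]

```text
clock: 9.05
eef_pos: [0.5365, 0.0091, 0.0662]
eef_rot: [0.528, 0.471, -0.513, 0.485]
contact_force: [-0.2, -0.1, 0.4]
opening: 0.0623
```

Call:
servo_tool:
  plan:
    - [[0,0,0],0]
    - [[0,0,0],0]
    - [[0,0,0],0]
    - [[0,0,0],0]
    - [[0,0,0],0]

```text
clock: 9.47
eef_pos: [0.5366, 0.009, 0.0663]
eef_rot: [0.528, 0.471, -0.513, 0.485]
contact_force: [0.2, -0.0, -0.5]
opening: 0.0621
```

Call:
servo_tool:
  plan:
    - [[-5,0,0],0]
    - [[-12,0,0],0]
    - [[-15,0,0],0]
    - [[-15,0,0],0]
    - [[-10,0,0],0]

```text
clock: 9.88
eef_pos: [0.5337, 0.0092, 0.1242]
eef_rot: [0.527, 0.472, -0.515, 0.484]
contact_force: [-1.2, -0.2, -0.4]
opening: 0.0623
```

```bash
python3 d.py -215 12 120
```

```text
t 9.88 press xyz [-94.7   2.7 124.2] F press [-0.3  1.2 -0.4] open 62.3
tool x [ 0.024  0.    -1.   ] turn options [-3.136  0.006] j6 -0.025
shift tool mm [  3.7 -10.1 120.2]
```

Call:
servo_tool:
  plan:
    - [[0,-2,20],0]
    - [[0,-2,25],0]
    - [[0,-2,25],0]
    - [[0,-2,25],0]
    - [[0,-1,15],0]
  gripper: 45

```text
clock: 10.3
eef_pos: [0.5163, -0.1007, 0.129]
eef_rot: [0.527, 0.472, -0.512, 0.487]
contact_force: [-0.8, -0.2, 0.7]
opening: 0.0453
```

Call:
servo_tool:
  plan:
    - [[0,0,0],0]
    - [[0,0,0],0]
    - [[0,0,0],0]

```text
clock: 10.55
eef_pos: [0.516, -0.1032, 0.13]
eef_rot: [0.528, 0.471, -0.512, 0.486]
contact_force: [0.3, 0.7, 0.4]
opening: 0.0449
```

```bash
python3 d.py -215 12 68
python3 - <<'E'
from workcell import manip
import cv2
for n,(r,c) in (("side",(180,250)),("top",(180,230))):
    a=manip.grab_frame(n)[r:r+120,c:c+160,::-1]; cv2.imwrite(f'pics/{n}4.png',cv2.resize(a,None,fx=4.8,fy=4.8,interpolation=cv2.INTER_CUBIC))
E
```

```text
t 10.55 press xyz [-208.2   10.   130. ] F press [ 0.7 -0.2  0.4] open 44.9
tool x [ 0.032 -0.001 -0.999] turn options [-3.134  0.008] j6 -0.254
shift tool mm [61.9 -4.   6.8]
```

View pics/side4.png

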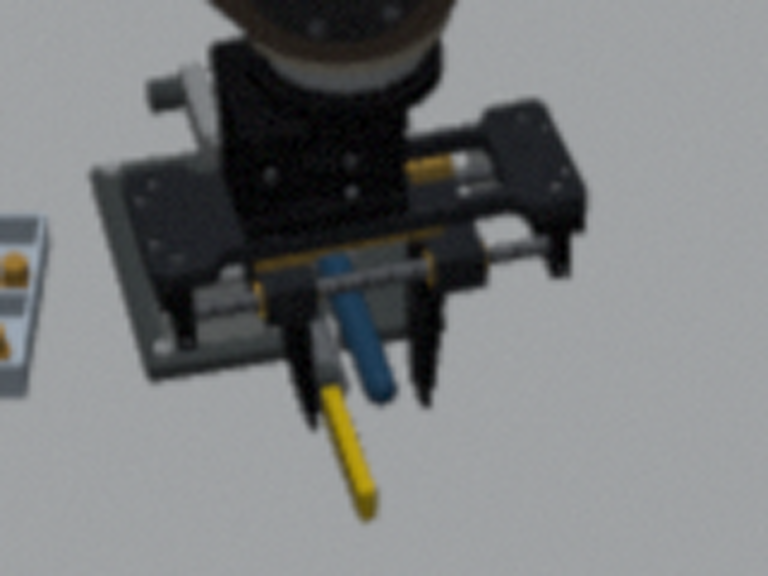

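View pics/top4.png

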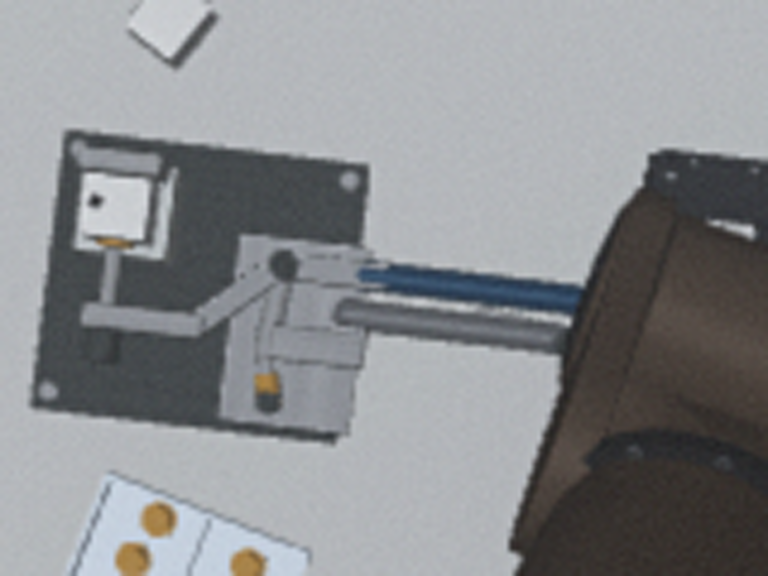

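The handles are still locked and the lever is at rest. The fingers are above it, either side of its line. Lowering around the lever now.

Call:
servo_tool:
  plan:
    - [[5,-2,4],0]
    - [[12,0,3],0]
    - [[14,0,0],0]
    - [[14,0,0],0]
    - [[8,0,0],0]

```text
clock: 11.07
eef_pos: [0.5161, -0.1073, 0.0758]
eef_rot: [0.528, 0.471, -0.51, 0.489]
contact_force: [0.3, 0.5, 0.9]
opening: 0.045
```

```bash
python3 d.py -215 12 68
```

```text
t 11.07 press xyz [-212.3    9.5   75.8] F press [ 0.5 -0.3  0.9] open 45.0
tool x [ 0.035 -0.002 -0.999] turn options [-3.127  0.014] j6 -0.272
shift tool mm [ 7.7 -2.8  2.7]
```

Call:
servo_tool:
  plan:
    - [[4,-1,1.5],0]
    - [[3,-1,1],0]
    - [[0,0,0],0]
  gripper: 32

```text
clock: 11.32
eef_pos: [0.5132, -0.1087, 0.0664]
eef_rot: [0.527, 0.473, -0.51, 0.489]
contact_force: [0.2, 0.3, -0.4]
opening: 0.0336
```

Call:
servo_tool:
  plan:
    - [[0,-2,0],0]
    - [[0,-2,0],0]
    - [[0,-2,0],0]
    - [[0,-1,0],0]

```text
clock: 11.65
eef_pos: [0.5062, -0.1083, 0.0674]
eef_rot: [0.527, 0.472, -0.51, 0.489]
contact_force: [0.1, 0.5, 0.3]
opening: 0.032
```

```bash
python3 d.py -215 12 68
```

```text
t 11.65 press xyz [-214.2   19.3   67.4] F press [ 0.5 -0.1  0.3] open 32.0
tool x [ 0.034 -0.001 -0.999] turn options [-3.125  0.016] j6 -0.283
shift tool mm [-0.3  7.3  0.9]
```

Call:
servo_tool:
  plan:
    - [[0,-1.5,0],0]
    - [[0,-1.5,0],0]
    - [[0,-1.5,0],0]
    - [[0,-1,0],0]

```text
clock: 11.98
eef_pos: [0.5006, -0.108, 0.0682]
eef_rot: [0.527, 0.471, -0.51, 0.49]
contact_force: [0.9, -0.2, -0.8]
opening: 0.0322
```

Call:
servo_tool:
  plan:
    - [[0,-1.5,0],0]
    - [[0,-1.5,0],0]
    - [[0,-1.5,0],0]
    - [[0,-1.5,0],0]

```text
clock: 12.32
eef_pos: [0.4966, -0.1079, 0.0683]
eef_rot: [0.529, 0.47, -0.509, 0.491]
contact_force: [5.1, 1.4, -3.0]
opening: 0.0322
```

```bash
python3 d.py -215 12 68
```

```text
t 12.32 press xyz [-214.7   28.8   68.3] F press [ 1.8 -4.9 -3. ] open 32.2
tool x [ 0.042 -0.003 -0.999] turn options [-3.126  0.016] j6 -0.291
shift tool mm [ 1.  16.8  0.6]
```

Call:
servo_tool:
  plan:
    - [[0,-2,0],0]
    - [[0,-2,0],0]
    - [[0,-2,0],0]

```text
clock: 12.57
eef_pos: [0.4915, -0.1074, 0.0682]
eef_rot: [0.529, 0.469, -0.508, 0.492]
contact_force: [3.8, 1.7, -0.0]
opening: 0.0323
```

Call:
servo_tool:
  plan:
    - [[0,-2,0],0]
    - [[0,-2,0],0]
    - [[0,-2,0],0]

```text
clock: 12.82
eef_pos: [0.4851, -0.1069, 0.0681]
eef_rot: [0.529, 0.469, -0.508, 0.492]
contact_force: [3.9, 0.7, 0.3]
opening: 0.0321
```

```bash
python3 d.py -215 12 68
python3 - <<'E'
from workcell import manip
import cv2
for n,(r,c) in (("side",(180,250)),("top",(180,230))):
    a=manip.grab_frame(n)[r:r+120,c:c+160,::-1]; cv2.imwrite(f'pics/{n}5.png',cv2.resize(a,None,fx=4.8,fy=4.8,interpolation=cv2.INTER_CUBIC))
E
```

```text
t 12.82 press xyz [-214.8   40.5   68.1] F press [ 1.1 -3.8  0.3] open 32.1
tool x [ 0.045 -0.004 -0.999] turn options [-3.126  0.016] j6 -0.3
shift tool mm [ 1.4 28.4  0.7]
```

View pics/top5.png

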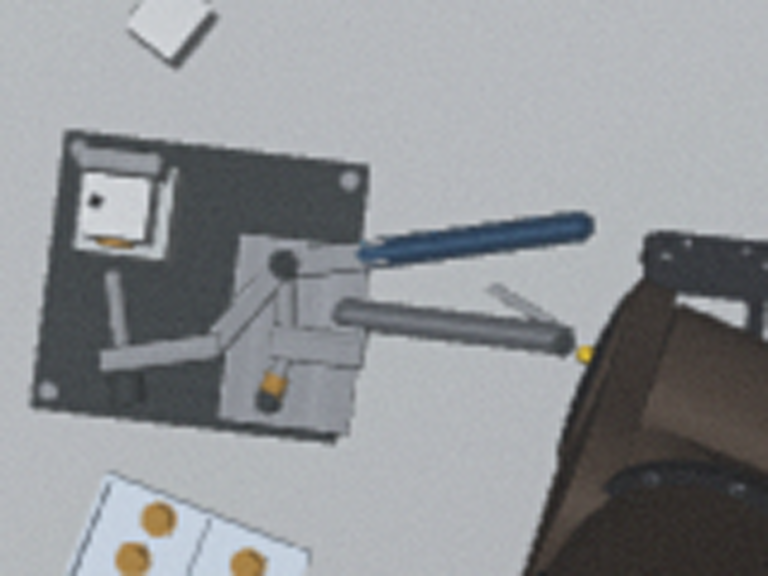

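View pics/side5.png

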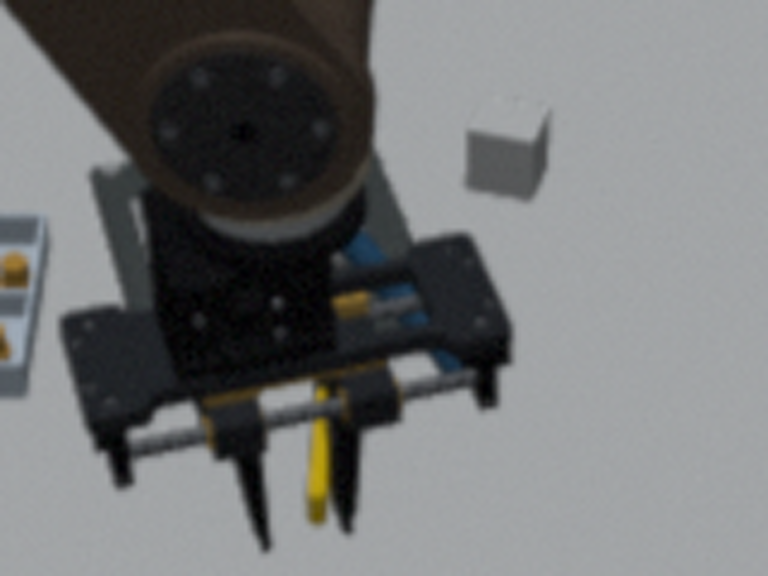

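The blue handle has sprung open (tip at (590,225) in the top view), with the bush still home. Next I'll ease the lever back to rest.

Call:
servo_tool:
  plan:
    - [[0,3,0],0]
    - [[0,4,0],0]
    - [[0,5,0],0]
    - [[0,5,0],0]
    - [[0,5,0],0]

```text
clock: 13.33
eef_pos: [0.5073, -0.1091, 0.069]
eef_rot: [0.529, 0.469, -0.509, 0.491]
contact_force: [-0.3, -0.6, -0.7]
opening: 0.0319
```

```bash
python3 d.py -215 13 68
```

```text
t 13.33 press xyz [-214.9   18.1   69. ] F press [-0.6  0.3 -0.7] open 31.9
tool x [ 0.042 -0.004 -0.999] turn options [-3.126  0.015] j6 -0.284
shift tool mm [1.2 5.1 0.2]
```

Call:
servo_tool:
  plan:
    - [[0,3,0],0]
    - [[0,2,0],0]
    - [[0,0,0],0]
    - [[0,0,0],0]
  gripper: 46

```text
clock: 13.67
eef_pos: [0.5134, -0.1091, 0.0687]
eef_rot: [0.528, 0.47, -0.509, 0.491]
contact_force: [0.3, -0.3, 0.1]
opening: 0.0453
```

Call:
servo_tool:
  plan:
    - [[-5,0,0],0]
    - [[-12,0,0],0]
    - [[-16,0,0],0]
    - [[-16,0,0],0]
    - [[-16,0,0],0]

```text
clock: 14.08
eef_pos: [0.508, -0.1081, 0.1338]
eef_rot: [0.527, 0.473, -0.51, 0.488]
contact_force: [1.0, -0.9, 0.9]
opening: 0.046
```

Call:
servo_tool:
  plan:
    - [[-16,0,8],0]
    - [[-10,0,20],0]
    - [[0,0,25],0]
    - [[0,0,25],0]
    - [[0,0,25],0]

```text
clock: 14.5
eef_pos: [0.499, -0.2102, 0.1673]
eef_rot: [0.526, 0.473, -0.508, 0.492]
contact_force: [-0.7, 0.2, -0.3]
opening: 0.0457
```

Call:
servo_tool:
  plan:
    - [[0,0,25],0]
    - [[0,0,20],0]
    - [[0,0,5],0]
    - [[0,0,0],0]
    - [[0,0,0],0]

```text
clock: 14.92
eef_pos: [0.4935, -0.2657, 0.1692]
eef_rot: [0.527, 0.471, -0.509, 0.491]
contact_force: [0.5, -0.6, 0.1]
opening: 0.0462
```

```bash
python3 d.py -215 13 68
python3 - <<'E'
from workcell import manip
import cv2
for n,(r,c) in (("side",(180,250)),("top",(180,230))):
    f=manip.grab_frame(n)[:,:,::-1]; cv2.imwrite(f'pics/{n}6f.png',f)
    a=f[r:r+120,c:c+160]; cv2.imwrite(f'pics/{n}6.png',cv2.resize(a,None,fx=4.8,fy=4.8,interpolation=cv2.INTER_CUBIC))
E
```

```text
t 14.92 press xyz [-372.1   17.6  169.2] F press [-0.6 -0.5  0.1] open 46.2
tool x [ 0.038 -0.003 -0.999] turn options [-3.124  0.018] j6 -0.564
shift tool mm [ 101.3    3.5 -157.1]
```

View pics/top6.png

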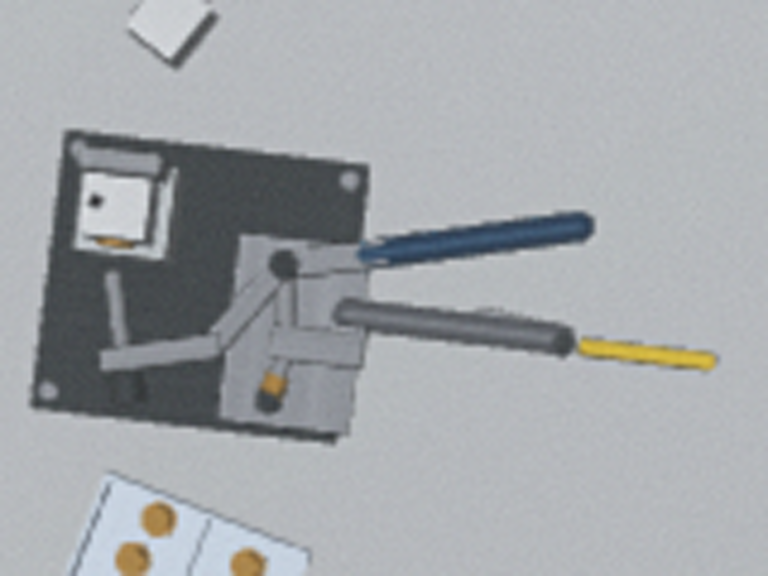

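View pics/side6f.png

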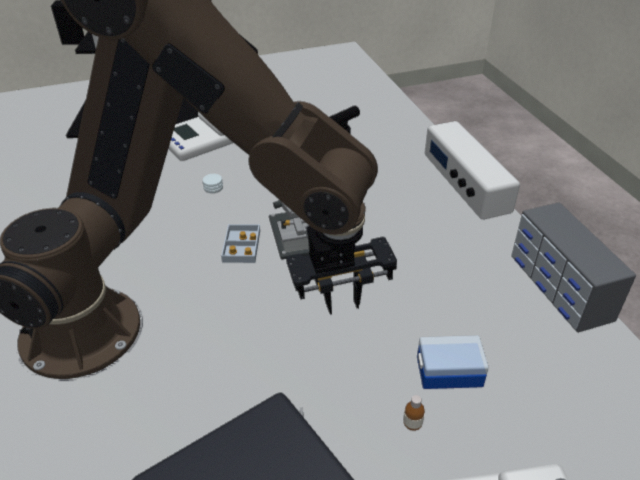

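In the top view the blue handle tip is at (353.5,226.9) px and the lever end at (379.2,255.2) px in full-picture coordinates, exactly where they started. The bush flange is against the block, and the arm is clear. Handing in.

```bash
python3 -c "
from workcell import manip
print(manip.hand_in(), manip.state()['contact_force'].round(1))"
```

```text
the job is handed in; nothing more can be done
the job is handed in; nothing more can be done
```

The bush is pressed home, the pliers have been locked and then released with the yellow lever, and the job is handed in. It finished at about 15 s on the robot's clock, against the 67 s limit. `hand_in` gives no verdict, so what follows is from my own checks.

**What I did**
- **Squeeze:** I found the fixed bar by touch at press y ≈ +10 mm. I closed on both handles with a 12 N grip, reducing to 8 N, and shifted the gripper with the moving handle until it locked. I then held an 8 N squeeze against the stop for about half a second.
- **Locked and untouched:** I let go and left the pliers alone for well over a second. Pictures showed the handles parallel and still locked.
- **Release:** I hooked the lever and pulled it outwards with about 4–5 N until the pliers sprang open. I then eased it back and withdrew.

**Last checks**
- **Handle and lever:** in the top camera, the moving-handle tip and the lever end are at the same pixels as at the start, so the pliers are open and the lever is at rest.
- **Bush and surroundings:** the flange sits against the block. The bystanders I could see looked unmoved, though I did not measure them.
- **Arm:** it is clear of the press, with wrist force within noise just before hand-in.

**Not confirmed**
- **Joint values:** the state has no handle, lever or bush readings, so those positions come from finger positions and pictures.
- **Handle forces:** these are inferred from the grip setting and the wrist force, not measured at each finger.
- **Tilt:** the tool drifted about 2° off vertical during moves. This did no visible harm.

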